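Hang the splash guard and hold the pipette over the open tube

ROBOT

A 6-joint arm with a two-finger parallel gripper is mounted at the origin on the work surface. World frame = base frame: x ahead of the robot, y to its left, z up, the work surface at z = 0. Lengths are in mm, angles in rad, forces in N, time in s.
With the tool pointing down it reaches from about 350 to 875 mm from the base axis. Payload 4.2 kg.
Tool frame: the origin (TCP) lies midway between the tips of the shut fingers; the grasp point (between the pads) lies manip.tcp_to_grasp behind it (manip.tcp_to_grasp is the distance from the TCP to the grasp point, in mm); z points along the fingers, y is the direction in which the jaws open and shut (so a half turn about z gives the same grasp; the last joint's range is limited). The gripper opens to 87 mm and grips with 3 to 60 N. Pads are 19 mm wide; open, the fingers measure 117 mm over their backs; the gripper's body (75 mm by 190 mm) begins 51 mm behind the grasp point.
Start: joints at [-0.978, 0.385, 0.008, 0, -1.194, -0.259], TCP at [204.787, -590.476, 222.55] pointing down, gripper open.
Joint ranges: [-3.14, 3.14], [-1.21, 2.06], [-1.07, 1.41], [-3.16, 2.05], [-2.99, -0.16], [-3.1, 3.1]. Speed limits (rad/s): [2.79, 2.79, 3.14, 3.14, 3.14, 3.14].

INTERFACE

Orientations are given as a unit quaternion [x, y, z, w].
In Python, from station import manip gives the robot as it stands.
- The arm moves only by the tool move_arm, never from a script. Its argument "targets" is a list that holds one entry, the list of rows, each a list of 7 numbers: the shift along the tool's x, y, z in units of 40 mm (1.0 is 40 mm), then the turn, a rotation vector about the tool's x, y, z in rad, then the gripper command: -1 is shut, 1 is fully open, values between are in proportion. A call has 1 to 12 rows; each row shifts and turns the commanded pose from where the row before left it, along the tool's axes as they then stand; what a row does not reach is not made up. A row lasts 1/10 s, in which the tool goes at most 50 mm and 8.59 degrees, less where a joint would pass 70% of its speed; a pose out of reach is approached as far as the arm can. A call is refused whole if a number of a shift passes 1 or a number of a turn 0.15, either way. A call with a gripper value outside its range is refused whole. The fingers move at their own pace and stop on an object; "force" is the grip in N (left out, the last holds). Time passes only in rows, so rows that do not move let the fingers close. It gives the time, the measured TCP pose, the force and the opening at its end, in the units of the state.
- manip.state(): the state, without advancing time (a new reading comes with each control period).
- manip.read_camera(name): name is "scene" or "top" or "wrist"; returns (picture, depth): 400x640x3 uint8, red, green, blue; 400x640 float32, mm along the optical axis (not along the pixel's ray), 0 where there is no reading.
- manip.calibration(name): a dict with "camera_matrix" (3x3 intrinsics, pixels), "position" and "orientation" of the camera in the world; the wrist camera has in their place "mount" (4x4, takes a point from camera to tool coordinates, whose origin is the TCP and whose axes are the flange's). Camera axes: x right, y up, looking along -z (the intrinsics and any distortion apply to the point x, -y, -z); pixel columns grow to the right and rows downward; lengths in mm; the calibration is good to about 2 mm. The wrist camera is an equidistant fisheye: a pixel r from the principal point sees the ray r / f radians off the axis. A picture is of the moment at which its call begins: read the wrist's pose just before it. calibration takes no time and is no camera call.
- manip.close_job(): hands the job in, once; it reports no verdict.
The state is a dict: "time": time; "q": joint angles; "dq": joint speeds; "joint_efforts": joint torques, N m; "tool_pos": TCP position; "tool_rot": TCP orientation; "contact_force": force on the tool from outside, world axes, zero at the start; "ft_torque": the same for the moment, N m; "finger_gap": opening from 0.0 (shut) to 1.0 (fully open).
Only numpy, scipy, OpenCV 4.12 (cv2) and the standard library are available. Lean on these libraries where they do the work, as an engineer would, in place of code of your own. Each camera call takes 0.05 s, during which the arm holds its last target.

TASK

Set up for sampling: hang the roof-shaped splash guard over the horizontal rail in front of the tube rack, straddling the bar between its two posts, and let go of it. Then take the pipette out of its stand and bring it, upright, to the one tube without a cap, holding the tip centred about 1 cm above the tube's mouth; touch none of the tubes with it and leave the bottle, tip box and beaker where they are. Finish like that: keep holding the pipette still in the air, do not put it down or let go.

Things in the scene. Friction and masses are not known exactly. Their poses are not given: they have to be found in the camera images.
- rail: fixed steel rail on the bench: a horizontal round bar, 12 mm thick, its axis 135 mm above the bench, along this body's y axis, about 260 mm long between two upright posts at its ends. Origin on the bench under the middle of the bar; the body's +x side is where the tube rack stands.
- rail_mid (a point): middle of the rail's bar, on the bar's axis, 135 mm above the bench
- guard: loose splash guard, clear plastic with white edges, 160 g, standing on the bench: two upright panels (110 mm along y, 80 mm high, 4 mm thick, 40 mm clear between them in x) joined by a 45 degree roof, ridge 103 mm up; open below and at both ends. On the ridge a white grip tab 12 mm thick (x), 40 mm long (y), top at 145 mm. Origin at the centre of the underside, z up; symmetric.
- guard_tab (a point): on the guard's centre line, middle of its grip tab, 122 mm above the guard's bottom: a place to grip, closing along the guard's x
- guard_seat (a point): under the guard's roof on its centre line, 90.7 mm above its bottom: the bar's axis lies here when the guard hangs on the rail, the roof then resting on the bar
- stand: fixed white pipette stand: 90 x 90 mm foot, two side posts and a top plate 70 x 70 mm, its upper face 95 mm above the bench, with a 23 mm hole in the middle in which the pipette hangs. Origin at the centre of its underside.
- pipette: loose pipette, 154 mm long, 80 g, hanging tip down in the stand. Origin at the tip's end, z up its axis. Going up: white cone, grey shaft to 17 mm thick, black collar 34 mm wide at 80-86 mm (rests on the stand's plate), black round grip body 24 mm thick at 86-140 mm, 16 mm thumb button to 154 mm. A finger rest 8 mm wide at 134 mm sticks out 26 mm from the axis along +x.
- pipette_tip (a point): the lower end of the pipette's tip (3 mm thick there), on its axis
- pipette_body (a point): on the pipette's axis, in the grip body, 113 mm above the tip's end: a place to grip, closing along the pipette's y
- rack: fixed green tube rack, 56 x 180 mm, 42 mm high, with four holes in a row along its y, 40 mm apart, each holding a tube upright. Origin at the centre of its underside.
- tube_open: loose white tube without a cap, in one of the rack's holes: 24 mm outside, 20 mm inside, 70 mm long. Its rim stands 76 mm above the bench. Origin at its underside, z up.
- tube_mouth (a point): centre of the open tube's mouth, at the height of its rim
- tube_capped1: loose white tube with a grey screw cap 28 mm wide, in a hole of the rack; its top stands 86 mm above the bench. Origin at its underside, z up.
- tube_capped2: loose white tube with a grey screw cap 28 mm wide, in a hole of the rack; its top stands 86 mm above the bench. Origin at its underside, z up.
- tube_capped3: loose white tube with a grey screw cap 28 mm wide, in a hole of the rack; its top stands 86 mm above the bench. Origin at its underside, z up.
- reagent_bottle: bystander: amber bottle, 66 mm wide, 130 mm high, origin at its underside
- tip_box: bystander: blue box with clear lid, 87 x 122 mm, 63 mm high, origin at its underside
- beaker: bystander: glass beaker, 68 mm wide, 85 mm high, origin at its underside
There are look-alikes about, which are no part of the job. There is more than one size of the pipette; the job needs the largest.

How it is judged (in metres and radians):
On the way, in this order (a step that is already met when the one before it is completed fails the run):
1. the guard hangs on the rail, let go (horizontal distance between guard_seat and rail_mid below 0.07 m and x of guard_seat in the frame of rail between -0.01 and 0.01 m and height (world z) of guard_seat between 0.127 and 0.143 m and angle between guard's own z axis and vertical below 0.25 rad and angle between the y axis of guard and the y axis of rail, either way round below 0.2 rad and contact force between guard and rail above 0.3 N and contact force between guard and the fingers below 0.1 N and z of pipette_tip in the frame of stand below 0.06 m), for 0.3 s.
2. the pipette is lifted clear out of its stand (z of pipette_tip in the frame of stand above 0.092 m and contact force between pipette and the fingers above 0.5 N), for 0.1 s.
At the end, for the whole second after the job is handed in: Guard hangs free on the rail: seat within 10 mm across, 8 mm in height, 70 mm along of the bar's middle, tilt < 0.25, in line within 0.2 rad. Pipette held still, tilt < 0.17 rad, tip within 7 mm of the open mouth's centre, 2 to 22 mm above the rim, touching nothing else. Tubes in the rack (horizontal distance between guard_seat and rail_mid below 0.07 m and x of guard_seat in the frame of rail between -0.01 and 0.01 m and height (world z) of guard_seat between 0.127 and 0.143 m and angle between guard's own z axis and vertical below 0.25 rad and angle between the y axis of guard and the y axis of rail, either way round below 0.2 rad and contact force between guard and rail above 0.3 N and contact force between guard and the fingers below 0.1 N and contact force between pipette and tube_open below 0.05 N and contact force between pipette and tube_capped1 below 0.05 N and contact force between pipette and tube_capped2 below 0.05 N and contact force between pipette and tube_capped3 below 0.05 N and contact force between pipette and rack below 0.05 N and contact force between pipette and rail below 0.05 N and contact force between pipette and guard below 0.05 N and contact force between pipette and stand below 0.05 N and angle between each of tube_open, tube_capped1, tube_capped2, tube_capped3's own z axis and vertical below 0.2 rad and z of each of tube_open, tube_capped1, tube_capped2, tube_capped3 in the frame of rack below 0.015 m and horizontal distance between pipette_tip and tube_mouth below 0.007 m and z of pipette_tip in the frame of tube_mouth between 0.002 and 0.022 m and angle between pipette's own z axis and vertical below 0.17 rad and linear speed of pipette below 0.02 m/s and contact force between pipette and the fingers above 0.5 N); the arm keeps its last pose, push and grip.
It fails at once if the pipette touches a tube (contact force between pipette and tube_open above 0.3 N or contact force between pipette and tube_capped1 above 0.3 N or contact force between pipette and tube_capped2 above 0.3 N or contact force between pipette and tube_capped3 above 0.3 N).
It fails at once if a bystander is moved more than 30 mm (distance of any of reagent_bottle, tip_box, beaker from where it was at the start of the episode above 0.03 m).
It also fails if it takes over 56 s, if anything falls off the work surface, if the arm or the gripper's body presses on something with over 40 N, if the wrist force passes 120 N, or if a joint passes its speed limit or range.

## Working session

There is one attempt and no reset: what is moved stays moved. The work goes in short steps, Python scripts to look and compute and a tool call to move; the robot and the scene stay as the last step left them, time stands still between calls to the robot, and variables do not carry over. Pictures are saved under pics/ and viewed, and the job is handed in when it is done.

Besides the shell and the picture viewer there is one more tool, called by a JSON object that holds its "name" and its "arguments". move_arm: Moves the arm, as the interface text tells. Its arguments: {"type":"object","properties":{"targets":{"type":"array","items":{"type":"array","items":{"type":"array","items":{"type":"number"}}}},"force":{"type":"number"}},"required":["targets"]}

```bash
ls; mkdir -p pics; python3 - <<'E'
from station import manip
import cv2,numpy as np
print(manip.state()); print(manip.tcp_to_grasp)
for n in ["scene","top","wrist"]:
    p,d=manip.read_camera(n); c=manip.calibration(n); print(n,c)
    cv2.imwrite(f"pics/{n}0.png",p[:,:,::-1]); np.save(f"pics/{n}0.npy",d); np.save(f"pics/{n}0rgb.npy",p)
E
```

```text
pics
{'time': 0.0, 'q': array([-9.78399900e-01,  3.85580218e-01,  6.61366307e-03, -5.37542590e-04,
       -1.19399605e+00, -2.58615985e-01]), 'dq': array([ 1.96534965e-03, -9.75971660e-05,  9.29029813e-04, -7.12949490e-04,
       -8.59886914e-04, -1.13839072e-03]), 'joint_efforts': array([ 5.11240924e-04, -3.90667713e+01,  1.87407053e+01,  4.21995521e+00,
        1.10812645e-02, -1.80935317e-04]), 'tool_pos': array([ 204.59550478, -589.91642171,  221.43484493]), 'tool_rot': array([-1.66018695e-01,  9.86121979e-01,  1.08967219e-03, -2.19566923e-04]), 'contact_force': array([-0.74007772,  0.50111423,  0.75817503]), 'ft_torque': array([-0.05059027, -0.03578959, -0.01560366]), 'finger_gap': 0.9986520663343351}
18.700000000000003
scene {'camera_matrix': array([[382.66234636,   0.        , 315.82338308],
       [  0.        , 382.66234636, 201.37701361],
       [  0.        ,   0.        ,   1.        ]]), 'position': array([1180.8247208 ,   12.28055453,  798.52393527]), 'orientation': array([0.28529204, 0.28760831, 0.66261725, 0.62994309])}
top {'camera_matrix': array([[473.1642497 ,   0.        , 323.00676419],
       [  0.        , 473.1642497 , 195.37665994],
       [  0.        ,   0.        ,   1.        ]]), 'position': array([ 331.23765312,  -35.57794385, 1243.36925188]), 'orientation': array([ 0.03146788, -0.01511333, -0.70626122,  0.70709013])}
wrist {'camera_matrix': array([[309.70691629,   0.        , 318.49149141],
       [  0.        , 309.70691629, 197.46768001],
       [  0.        ,   0.        ,   1.        ]]), 'mount': array([[-8.48476303e-04,  9.68884308e-01,  2.47512582e-01,
         6.69755007e+01],
       [ 9.99999597e-01,  8.94869318e-04, -7.49411535e-05,
         4.26576087e-01],
       [-2.94100723e-04,  2.47512418e-01, -9.68884676e-01,
        -1.63489216e+02],
       [ 0.00000000e+00,  0.00000000e+00,  0.00000000e+00,
         1.00000000e+00]])}
```

View pics/scene0.png

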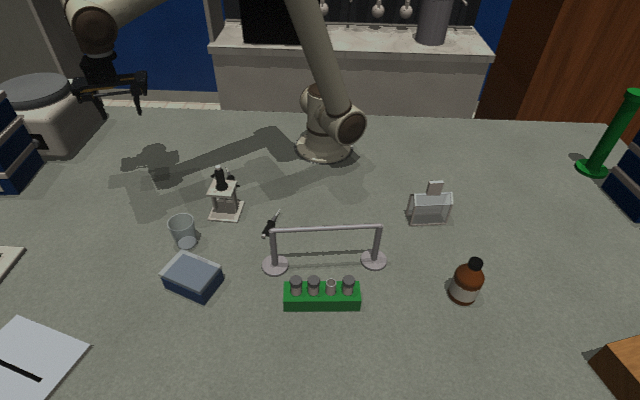

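View pics/top0.png

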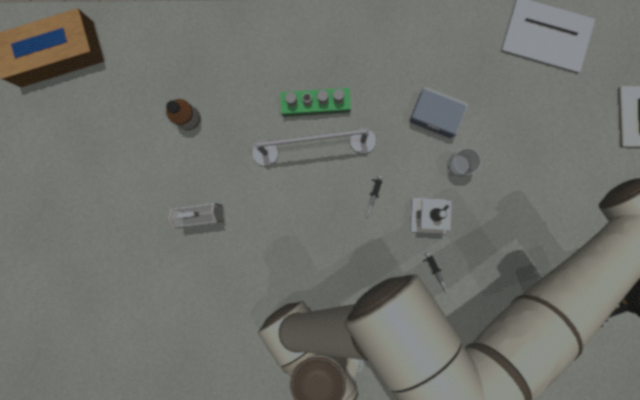

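View pics/wrist0.png

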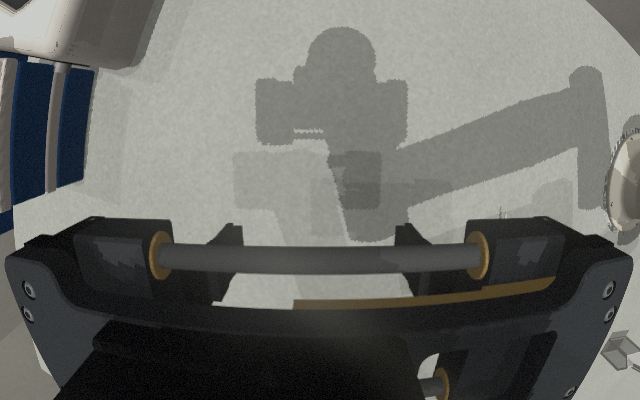

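```bash
cat > h.py <<'E'
import numpy as np,cv2
from scipy.spatial.transform import Rotation as R
from station import manip
def cast(name,u,v,z,cal=None,pose=None):
    c=cal or manip.calibration(name);K=c["camera_matrix"]
    x=(u-K[0,2])/K[0,0];y=(v-K[1,2])/K[1,1]
    if name=="wrist":
        r=np.hypot(x,y); s=np.sin(r)/max(r,1e-9); d=np.array([x*s,-y*s,-np.cos(r)])
        p,q=pose; T=c["mount"]; Rt=R.from_quat(q).as_matrix()
        d=Rt@(T[:3,:3]@d); o=np.array(p)+Rt@T[:3,3]
    else:
        d=R.from_quat(c["orientation"]).apply([x,-y,-1]); o=c["position"]
    return o+d*(z-o[2])/d[2]
def pts(name,d,cal=None,pose=None):
    c=manip.calibration(name);K=c["camera_matrix"]
    v,u=np.mgrid[:400,:640]; x=(u-K[0,2])/K[0,0];y=(v-K[1,2])/K[1,1]
    P=np.stack([x*d,-y*d,-d],-1)
    return R.from_quat(c["orientation"]).apply(P.reshape(-1,3)).reshape(400,640,3)+c["position"]
def snap(name,tag):
    s=manip.state();p,d=manip.read_camera(name)
    cv2.imwrite(f"pics/{tag}.png",p[:,:,::-1]);np.savez(f"pics/{tag}.npz",p=p,d=d,pos=s["tool_pos"],rot=s["tool_rot"]);return p,d
def crop(p,box,k,tag):
    x0,y0,x1,y1=box;cv2.imwrite(f"pics/{tag}.png",cv2.resize(p[y0:y1,x0:x1,::-1],None,fx=k,fy=k,interpolation=cv2.INTER_CUBIC))
E
python3 - <<'E'
from h import *
p=np.load("pics/top0rgb.npy");s=np.load("pics/scene0rgb.npy")
a=p[70:250,150:280];
crop(p,(150,70,400,250),3,"c1");crop(p,(350,160,480,300),4,"c2");crop(s,(150,150,400,320),3,"c3");crop(s,(390,160,500,310),4,"c4")
# check table plane
for n in ["top","scene"]:
    P=pts(n,np.load(f"pics/{n}0.npy"))
    for uv in [(220,260),(300,190),(250,350),(400,330)]: print(n,uv,P[uv[1],uv[0]].round(1))
    globals()[n]=P
# rail / guard etc from top
print([cast("top",u,v,0).round() for u,v in [(264,155),(363,142)]])
print([cast("scene",u,v,0).round() for u,v in [(275,265),(373,260)]])
E
```

```text
top (220, 260) [243.3 262.9   1.4]
top (300, 190) [427.6  54.1  -1.3]
top (250, 350) [ 12.3 181.4   0.4]
top (400, 330) [ 222.6 -105.3  734.4]
scene (220, 260) [ 5.467e+02 -2.564e+02  1.000e-01]
scene (300, 190) [ 2.493e+02 -6.660e+01 -1.000e-01]
scene (250, 350) [ 788.3 -135.3   -0.8]
scene (400, 330) [7.242e+02 1.966e+02 1.000e-01]
[array([521., 150.,   0.]), array([ 555., -112.,    0.])]
[array([ 555., -109.,    0.]), array([524., 149.,  -0.])]
```

View pics/c1.png

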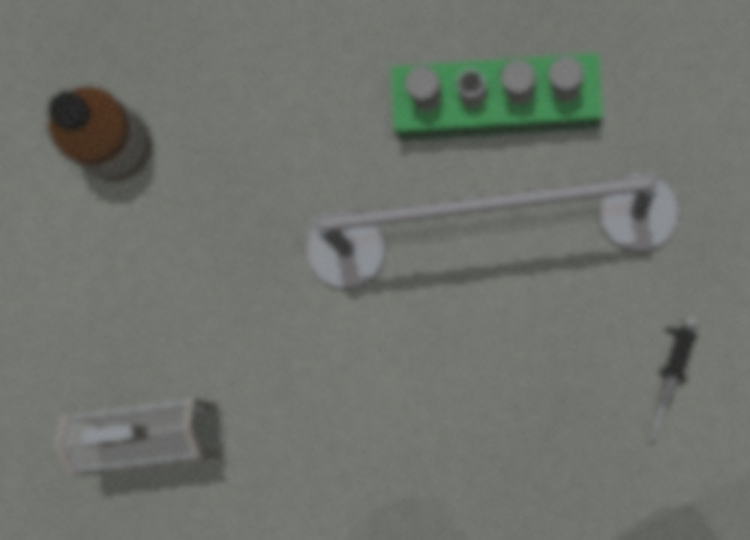

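View pics/c2.png

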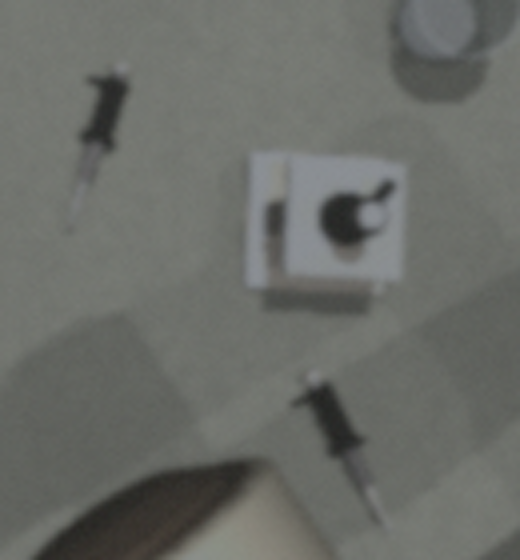

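View pics/c3.png

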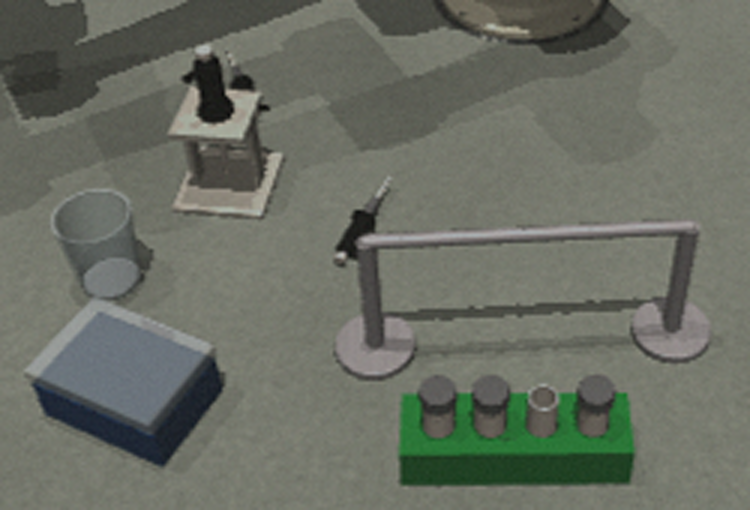

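View pics/c4.png

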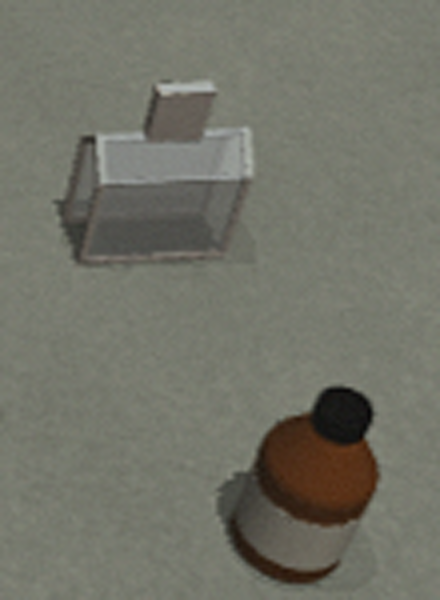

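```bash
python3 - <<'E'
from h import *
f=lambda n,l,z:print(n,z,[cast(n,u,v,z)[:2].round(1).tolist() for u,v in l])
t=np.load("pics/top0rgb.npy");s=np.load("pics/scene0rgb.npy")
P={n:pts(n,np.load(f"pics/{n}0.npy")) for n in["top","scene"]}
for n in P:
    Q=P[n];h=Q[...,2]
    # rail bar by depth
    m=(h>118)&(h<150)&(np.abs(Q[...,0]-539)<70)&(np.abs(Q[...,1]-20)<150)
    q=Q[m]; print(n,"bar",m.sum(),q.mean(0).round(1),np.polyfit(q[:,1],q[:,0],1), q[:,1].min(),q[:,1].max())
    # tab
    m=(h>106)&(h<155)&(np.abs(Q[...,0]-370)<90)&(np.abs(Q[...,1]-270)<90)
    q=Q[m];print("tab",len(q)); 
    if len(q)>5:
        v=np.linalg.svd(q[:,:2]-q[:,:2].mean(0),full_matrices=False)[2][0];print(q.mean(0).round(1),v,q.max(0).round(1),q.min(0).round(1))
# rack green
for n,im in(("top",t),("scene",s)):
    g=(im[...,1].astype(int)>im[...,0]*1.5)&(im[...,1].astype(int)>im[...,2]*1.5)
    g[:60]=0;g[:,480:]=0
    Q=P[n];m=g&(np.abs(Q[...,2]-42)<5);q=Q[m]
    r=cv2.minAreaRect(q[:,:2].astype(np.float32));print(n,"rack",r,np.median(q[:,2]))
# stand plate
    m=(np.abs(Q[...,2]-95)<6)&(np.abs(Q[...,0]-380)<120)&(np.abs(Q[...,1]+280)<90);q=Q[m]
    print(n,"stand",len(q),cv2.minAreaRect(q[:,:2].astype(np.float32)),q.mean(0).round(1))
# tubes
    m=(Q[...,2]>68)&(Q[...,2]<92)&(np.abs(Q[...,0]-640)<50)&(np.abs(Q[...,1]-30)<110)
    k,l,st,c=cv2.connectedComponentsWithStats(m.astype(np.uint8))
    for i in range(1,k):
        if st[i,4]>20: q=Q[l==i];print("tube",c[i].round(1),st[i,4],q.mean(0).round(1),q[:,2].max().round(1))
# taps
f("top",[(255.5,145.5),(366.7,131.3)],135);f("scene",[(271,230.7),(381,226.7)],135)
f("top",[(307.2,97.5)],76);f("scene",[(331,281.5)],76)
f("top",[(442.5,214)],169);f("scene",[(218,167)],169)
E
```

```text
top bar 606 [541.   15.3 138.7] [-1.24433695e-01  5.42869820e+02] -119.50747340631912 152.43712479094955
tab 122
[358.8 307.5 137.8] [-0.14147796  0.98994141] [367.3 353.3 149.3] [350.8 256.6 106.2]
scene bar 625 [546.3  17.1 137.9] [-1.22854729e-01  5.48431212e+02] -117.83992480872035 154.78862085522505
tab 211
[364.9 311.6 129. ] [-0.10354625  0.99462464] [370.7 342.6 147.7] [351.7 265.6 106.1]
top rack ((655.0352783203125, 13.160354614257812), (54.83515167236328, 172.9367218017578), 3.467045307159424) 41.58805704274732
top stand 687 ((361.1375732421875, -282.54693603515625), (71.19731903076172, 69.8197021484375), 86.69840240478516) [ 360.4 -279.7   95. ]
tube [338.9  94.8] 111 [658.5 -47.7  84.9] 90.2
tube [322.8  95.8] 113 [656.2  -7.7  84.8] 90.4
tube [291.   97.7] 110 [651.5  71.6  84.8] 91.3
tube [307.1  97.5] 38 [654.9  32.2  74. ] 78.9
scene rack ((658.2747802734375, 14.543182373046875), (59.183406829833984, 179.19110107421875), 3.678220748901367) 42.40126811295795
scene stand 372 ((362.2745666503906, -280.3408203125), (71.45673370361328, 74.28487396240234), 86.73504638671875) [ 370.6 -277.9   95.1]
tube [295.3 281.6] 144 [665.  -45.3  84. ] 90.3
tube [312.9 281.4] 144 [662.4  -5.8  84. ] 88.1
tube [348.  281.2] 142 [657.5  73.6  83.9] 89.1
tube [330.1 282.9] 55 [657.   33.5  74. ] 79.2
top 135 [[522.9, 150.6], [556.2, -112.9]]
scene 135 [[559.5, -110.9], [530.8, 151.9]]
top 76 [[654.4, 31.7]]
scene 76 [[654.6, 35.4]]
top 169 [[360.1, -280.5]]
scene 169 [[365.0, -277.8]]
```

```bash
cat >> h.py <<'E'
def go(target,heading=None,q=None):
    """prints tool-frame shift (units) to target TCP and rotvec to tool-down with y heading (deg)"""
    s=manip.state();r=R.from_quat(s["tool_rot"])
    d=r.inv().apply(np.array(target)-s["tool_pos"])/40
    print("t",round(s["time"],2),"pos",s["tool_pos"].round(1),"gap",round(s["finger_gap"],3),"F",s["contact_force"].round(1),"shift",d.round(3),"rows>=",np.abs(d).max().round(2))
    y=r.apply([0,1,0]);print("heading",np.degrees(np.arctan2(y[1],y[0])).round(2),"tilt",np.degrees(np.arccos(-r.apply([0,0,1])[2])).round(2))
    if heading is not None:
        a=np.radians(heading);y=np.array([np.cos(a),np.sin(a),0]);z=np.array([0,0,-1.]);x=np.cross(y,z)
        g=R.from_matrix(np.stack([x,y,z],1));print("rotvec",(r.inv()*g).as_rotvec().round(4),"shift in final frame",g.inv().apply(np.array(target)-s["tool_pos"]).round(1)/40)
E
python3 -c "
from h import *
go([400,-100,350],187)"
```

```text
t 0.15 pos [ 204.6 -590.1  221.7] gap 1.001 F [-0.  -0.5 -0.4] shift [-8.627  9.982 -3.192] rows>= 9.98
heading 109.12 tilt 0.1
rotvec [ 1.5000e-03  1.0000e-03 -1.3593e+00] shift in final frame [-11.565   -6.34    -3.2075]
```

{"name": "move_arm", "arguments": {"targets": [[[0,0,-0.9,0,0,0,1],[-0.72,0.83,-0.6,0,0,0,1],[-0.72,0.83,-0.5,0,0,0,1],[-0.72,0.83,-0.4,0,0,0,1],[-0.72,0.83,-0.4,0,0,0,1],[-0.72,0.83,-0.4,0,0,0,1],[-0.72,0.83,0,0,0,0,1],[-0.72,0.83,0,0,0,0,1],[-0.72,0.83,0,0,0,0,1],[-0.72,0.83,0,0,0,0,1],[-0.72,0.83,0,0,0,0,1],[-0.72,0.83,0,0,0,0,1]]]}}

```text
time: 1.35
tool_pos: [384.4, -139.9, 350.6]
tool_rot: [-0.166, 0.986, 0.0, 0.0]
contact_force: [0.6, 0.4, 0.3]
finger_gap: 0.999
```

{"name": "move_arm", "arguments": {"targets": [[[-0.7,0.83,0,0,0,-0.1,1],[0,0,0,0,0,-0.14,1],[0,0,0,0,0,-0.14,1],[0,0,0,0,0,-0.14,1],[0,0,0,0,0,-0.14,1],[0,0,0,0,0,-0.14,1],[0,0,0,0,0,-0.14,1],[0,0,0,0,0,-0.14,1],[0,0,0,0,0,-0.14,1],[0,0,0,0,0,-0.14,1],[0,0,0,0,0,0,1]]]}}

```text
time: 2.45
tool_pos: [399.8, -101.1, 350.3]
tool_rot: [0.749, -0.662, -0.0, 0.0]
contact_force: [0.5, 0.2, -0.1]
finger_gap: 0.999
```

```bash
python3 -c "
from h import *
go([352,380,300],187)
snap('wrist','w1');snap('top','t1')"
```

```text
t 2.45 pos [ 399.8 -101.1  350.3] gap 0.999 F [ 0.5  0.2 -0.1] shift [-12.083  -0.289   1.26 ] rows>= 12.08
heading -172.96 tilt 0.03
rotvec [0.0005 0.0002 0.0006] shift in final frame [-12.085   -0.28     1.2575]
```

View pics/w1.png

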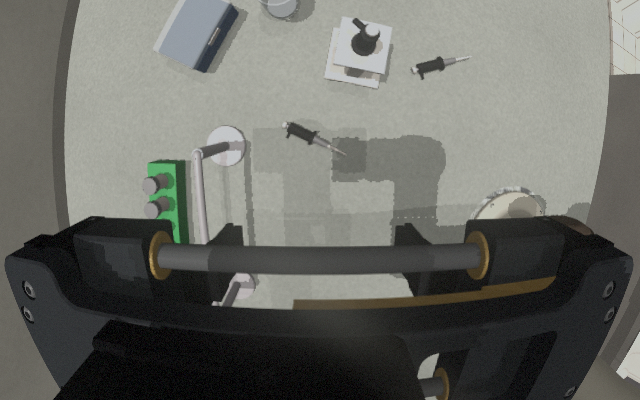

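```bash
python3 -c "
from h import *
d=np.load('pics/w1.npz');ps=(d['pos'],d['rot'])
for n,u,v,z in [('railend',197,154,135),('bar',203,205,135),('base',225,146,0),('button',374,31,169),('collar',363,47,105)]: print(n,cast('wrist',u,v,z,pose=ps).round(1))
"
```

```text
railend [ 559.1 -109.7  135. ]
bar [547.9 -42.2 135. ]
base [ 561.6 -107.6    0. ]
button [ 359.2 -278.   169. ]
collar [ 362.2 -273.2  105. ]
```

{"name": "move_arm", "arguments": {"targets": [[[-1,0,0.1,0,0,0,1],[-1,0,0.1,0,0,0,1],[-1,0,0.1,0,0,0,1],[-1,0,0.1,0,0,0,1],[-1,0,0.1,0,0,0,1],[-1,0,0.1,0,0,0,1],[-1,0,0.1,0,0,0,1],[-1,0,0.1,0,0,0,1],[-1,0,0.1,0,0,0,1],[-1,0,0.1,0,0,0,1],[-1,-0.1,0.1,0,0,0,1],[-1,-0.1,0.1,0,0,0,1]]]}}

```text
time: 3.75
tool_pos: [348.6, 377.8, 302.4]
tool_rot: [0.749, -0.663, 0.0, -0.0]
contact_force: [-0.1, 0.4, 0.8]
finger_gap: 0.999
```

{"name": "move_arm", "arguments": {"targets": [[[0,0,0,0,0,0,1],[0,0,0,0,0,0,1]]]}}

```text
time: 3.95
tool_pos: [348.8, 376.5, 301.6]
tool_rot: [0.749, -0.663, 0.0, 0.001]
contact_force: [0.3, -0.3, 0.4]
finger_gap: 1.005
```

```bash
python3 -c "
from h import *
go([352,380,300],187)
snap('wrist','w2');snap('scene','s2')"
```

```text
t 3.95 pos [348.8 376.5 301.6] gap 1.005 F [ 0.3 -0.3  0.4] shift [-0.076 -0.091  0.041] rows>= 0.09
heading -172.99 tilt 0.12
rotvec [ 0.0012 -0.0018  0.0002] shift in final frame [-0.075 -0.09   0.04 ]
```

View pics/w2.png

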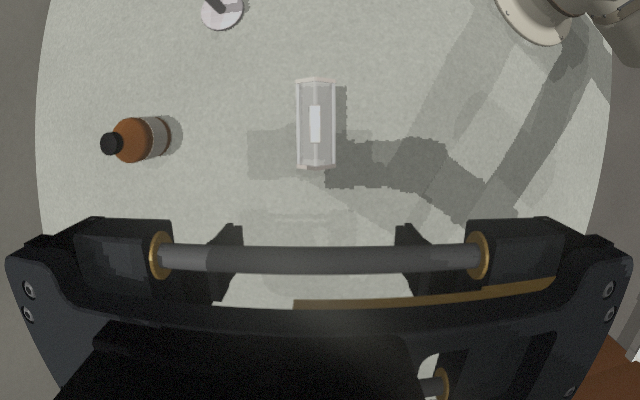

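```bash
python3 -c "
from h import *
d=np.load('pics/w2.npz');ps=(d['pos'],d['rot']);p=d['p']
crop(p,(275,60,355,185),5,'w2c')
m=(p.min(2)>215).astype(np.uint8);m[:, :290]=0;m[:,345:]=0;m[:70]=0;m[190:]=0
k,l,st,c=cv2.connectedComponentsWithStats(m)
for i in range(1,k):
  if st[i,4]>15: print(st[i],c[i])
"
```

```text
(no output)
```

View pics/w2c.png

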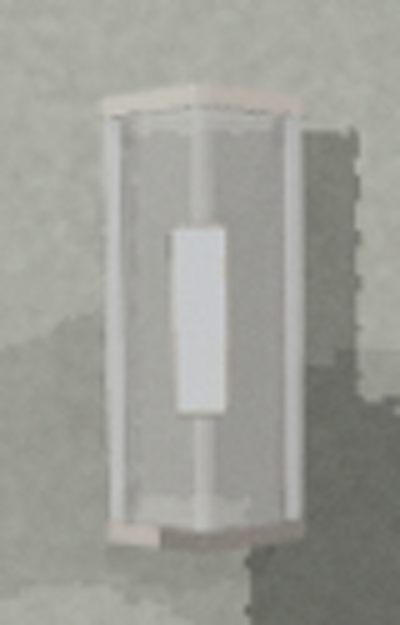

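```bash
python3 -c "
from h import *
d=np.load('pics/w2.npz');ps=(d['pos'],d['rot'])
f=lambda l,z:[cast('wrist',275+(a-2)/5,60+(b-2)/5,z,pose=ps) for a,b in l]
T=f([(172,228),(224,227),(227,412),(177,413)],145);print(np.round(T,1),np.mean(T,0))
a=(T[0]+T[1]-T[2]-T[3]);print(np.degrees(np.arctan2(-a[0],a[1]))%180)
for l,z in (([(200,90),(205,543)],103),([(103,108),(108,540)],80),([(303,105),(303,535)],80)):
  q=f(l,z);e=q[0]-q[1];print(np.round(q,1),np.mean(q,0).round(1),np.degrees(np.arctan2(-e[0],e[1]))%180)
go([360,307,200])
"
```

```text
[[368.4 296.  145. ]
 [357.9 294.5 145. ]
 [352.7 332.4 145. ]
 [362.9 333.9 145. ]] [360.48349486 314.20084092 145.        ]
8.126925959526602
[[367.5 260.9 103. ]
 [353.5 366.8 103. ]] [360.5 313.8 103. ] 7.535241960269758
[[391.2 264.9  80. ]
 [377.6 372.4  80. ]] [384.4 318.7  80. ] 7.2408724880342845
[[342.6 258.3  80. ]
 [329.  365.3  80. ]] [335.8 311.8  80. ] 7.2384212817926255
t 4.05 pos [349.  375.5 302.6] gap 1.005 F [-0.3 -0.8 -0.5] shift [ 1.732 -0.064  2.566] rows>= 2.57
heading -173.03 tilt 0.01
```

```bash
python3 -c "
from h import *
go([360.5,314,108],187.4)"
```

```text
t 4.05 pos [349.  375.5 302.6] gap 1.005 F [-0.3 -0.8 -0.5] shift [ 1.559 -0.098  4.866] rows>= 4.87
heading -173.03 tilt 0.01
rotvec [ 0.0001 -0.0002 -0.0075] shift in final frame [ 1.56  -0.085  4.865]
```

{"name": "move_arm", "arguments": {"targets": [[[0.78,-0.05,0.3,0,0,-0.007,1],[0.78,-0.04,0.4,0,0,0,1],[0,0,0.8,0,0,0,1],[0,0,0.8,0,0,0,1],[0,0,0.8,0,0,0,1],[0,0,0.6,0,0,0,1],[0,0,0.6,0,0,0,1],[0,0,0.56,0,0,0,1],[0,0,0,0,0,0,1],[0,0,0,0,0,0,1]]]}}

```text
time: 5.05
tool_pos: [361.0, 314.4, 109.1]
tool_rot: [0.751, -0.66, 0.0, -0.001]
contact_force: [-0.3, 1.3, 0.1]
finger_gap: 1.004
```

```bash
python3 -c "
from h import *
go([360.5,314,108],187.4)
p,d=snap('wrist','w3');s,_=snap('scene','s3');crop(s,(380,120,500,240),5,'s3c')"
```

```text
t 5.05 pos [361.  314.4 109.1] gap 1.004 F [-0.3  1.3  0.1] shift [0.009 0.014 0.027] rows>= 0.03
heading -172.6 tilt 0.06
rotvec [-0.001   0.0005 -0.    ] shift in final frame [0.0075 0.015  0.0275]
```

View pics/s3c.png

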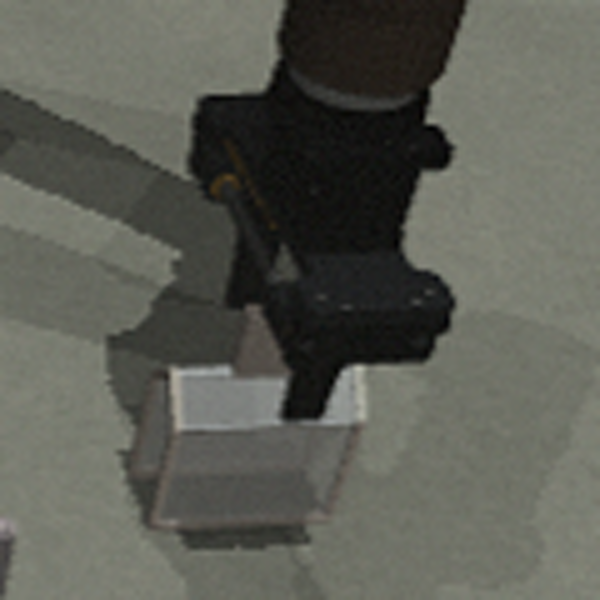

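{"name": "move_arm", "arguments": {"targets": [[[0,0,0,0,0,0,-1],[0,0,0,0,0,0,-1],[0,0,0,0,0,0,-1],[0,0,0,0,0,0,-1],[0,0,0,0,0,0,-1],[0,0,0,0,0,0,-1],[0,0,0,0,0,0,-1],[0,0,0,0,0,0,-1]]], "force": 25}}

```text
time: 5.95
tool_pos: [360.5, 314.8, 108.0]
tool_rot: [0.752, -0.66, 0.0, 0.0]
contact_force: [-0.1, 0.6, -0.2]
finger_gap: 0.356
```

{"name": "move_arm", "arguments": {"targets": [[[0,0,0,0,0,0,-1],[0,0,0,0,0,0,-1],[0,0,0,0,0,0,-1],[0,0,0,0,0,0,-1],[0,0,0,0,0,0,-1],[0,0,0,0,0,0,-1]]]}}

```text
time: 6.55
tool_pos: [360.4, 314.7, 108.0]
tool_rot: [0.752, -0.66, -0.0, 0.0]
contact_force: [0.4, 0.5, -1.1]
finger_gap: 0.138
```

{"name": "move_arm", "arguments": {"targets": [[[0,0,-0.4,0,0,0,-1],[0,0,-0.6,0,0,0,-1],[0,0,-0.8,0,0,0,-1],[0,0,-0.8,0,0,0,-1],[0,0,-0.8,0,0,0,-1],[0,0,-0.6,0,0,0,-1],[0,0,-0.2,0,0,0,-1],[0,0,0,0,0,0,-1]]]}}

```text
time: 7.35
tool_pos: [360.5, 315.0, 276.5]
tool_rot: [0.752, -0.66, -0.0, -0.001]
contact_force: [-0.1, 0.8, -2.1]
finger_gap: 0.139
```

```bash
python3 -c "
from h import *
go([542.5,20,275],186.9)
s,_=snap('scene','s4');crop(s,(380,80,520,240),4,'s4c')"
```

```text
t 7.35 pos [360.5 315.  276.5] gap 0.139 F [-0.1  0.8 -2.1] shift [ 7.901 -3.557  0.028] rows>= 7.9
heading -172.56 tilt 0.1
rotvec [-0.0007  0.0015  0.0095] shift in final frame [ 7.8675 -3.6325  0.0375]
```

View pics/s4c.png

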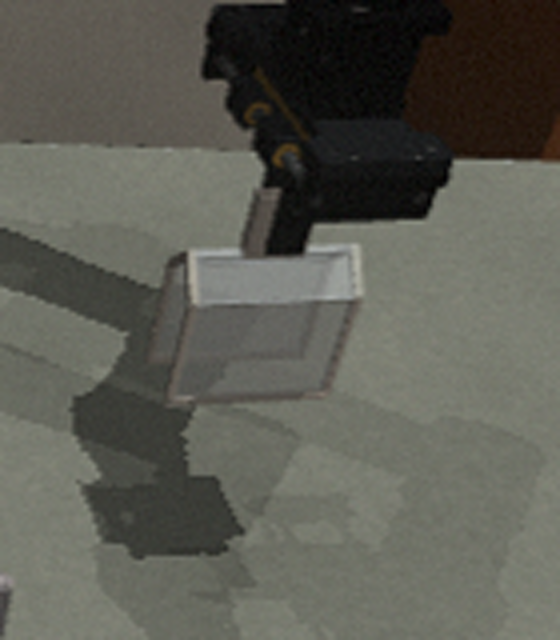

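The guard is held upright (around (260,320) in the crop), clear of the bench. On to above the rail.

{"name": "move_arm", "arguments": {"targets": [[[0.4,-0.18,0,0,0,0.009,-1],[0.8,-0.37,0,0,0,0,-1],[0.8,-0.37,0,0,0,0,-1],[0.8,-0.37,0,0,0,0,-1],[0.8,-0.37,0,0,0,0,-1],[0.8,-0.37,0,0,0,0,-1],[0.8,-0.37,0,0,0,0,-1],[0.8,-0.37,0,0,0,0,-1],[0.8,-0.37,0,0,0,0,-1],[0.8,-0.37,0,0,0,0,-1],[0.27,-0.12,0,0,0,0,-1],[0,0,0,0,0,0,-1]]]}}

```text
time: 8.6
tool_pos: [542.4, 18.6, 273.6]
tool_rot: [0.748, -0.664, -0.001, 0.002]
contact_force: [-0.6, 0.4, -1.2]
finger_gap: 0.135
```

```bash
python3 -c "
from h import *
go([542.5,20,275],186.9)
s,_=snap('scene','s5');crop(s,(230,80,420,280),3,'s5c')
s,_=snap('top','t5');crop(s,(220,60,420,220),4,'t5c')
s,_=snap('wrist','w5')"
```

```text
t 8.6 pos [542.4  18.6 273.6] gap 0.135 F [-0.6  0.4 -1.2] shift [-0.035 -0.006 -0.034] rows>= 0.04
heading -173.23 tilt 0.26
rotvec [ 0.0046 -0.0004 -0.0023] shift in final frame [-0.035 -0.005 -0.035]
```

View pics/s5c.png

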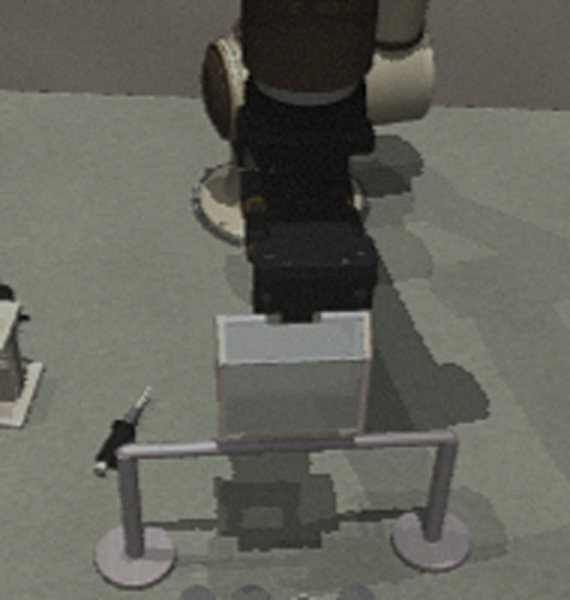

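View pics/w5.png

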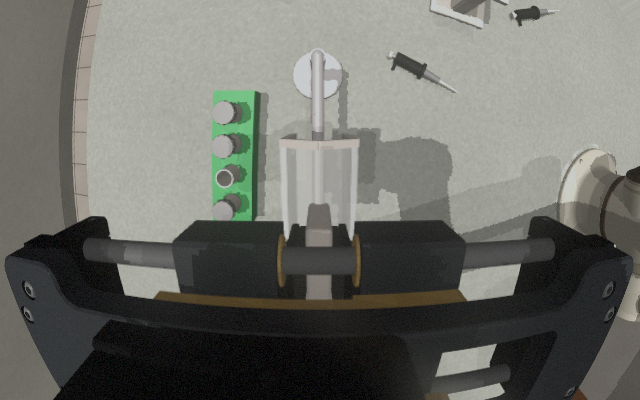

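```bash
python3 -c "
from h import *
d=np.load('pics/w5.npz');ps=(d['pos'],d['rot'])
for u,v,z in [(224,178,76),(318,55,135),(318,120,135),(225,112,86),(223,146,86)]: print(cast('wrist',u,v,z,pose=ps).round(1))
crop(d['p'],(195,80,265,220),4,'w5c')"
```

```text
[656.6  35.   76. ]
[ 558.  -110.2  135. ]
[550.3 -46.1 135. ]
[658.5 -45.3  86. ]
[657.5  -5.3  86. ]
```

{"name": "move_arm", "arguments": {"targets": [[[0,0,0.4,0,0,0,-1],[0,0,0.6,0,0,0,-1],[0,0,0.6,0,0,0,-1],[0,0,0.5,0,0,0,-1],[0,0,0.4,0,0,0,-1],[0,0,0.25,0,0,0,-1],[0,0,0.15,0,0,0,-1],[0,0,0,0,0,0,-1]]]}}

```text
time: 9.55
tool_pos: [542.4, 20.3, 159.8]
tool_rot: [0.749, -0.663, -0.0, 0.0]
contact_force: [-0.8, 0.4, -1.1]
finger_gap: 0.139
```

View pics/w5c.png

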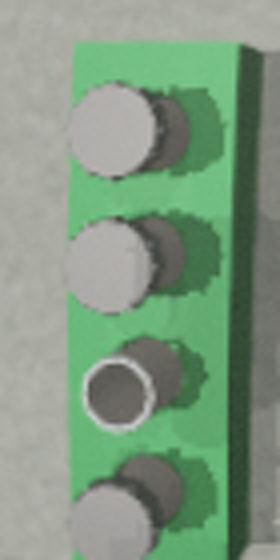

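{"name": "move_arm", "arguments": {"targets": [[[0,0,0.1,0,0,0,-1],[0,0,0.06,0,0,0,-1],[0,0,0.04,0,0,0,-1],[0,0,0,0,0,0,-1],[0,0,0,0,0,0,-1]]]}}

```text
time: 10.05
tool_pos: [542.8, 19.8, 152.5]
tool_rot: [0.749, -0.663, 0.0, -0.0]
contact_force: [-1.7, 1.0, 1.1]
finger_gap: 0.139
```

{"name": "move_arm", "arguments": {"targets": [[[0,0,0.02,0,0,0,-0.6],[0,0,0,0,0,0,-0.5],[0,0,0,0,0,0,-0.3],[0,0,0,0,0,0,0],[0,0,0,0,0,0,0.5],[0,0,0,0,0,0,1],[0,0,0,0,0,0,1],[0,0,0,0,0,0,1],[0,0,0,0,0,0,1],[0,0,0,0,0,0,1],[0,0,0,0,0,0,1]]]}}

```text
time: 11.15
tool_pos: [542.8, 19.9, 151.3]
tool_rot: [0.749, -0.663, 0.0, -0.0]
contact_force: [-0.9, -0.2, -0.2]
finger_gap: 0.955
```

```bash
python3 -c "
from h import *
go([542.5,20,275],186.9)
s,_=snap('scene','s6');crop(s,(230,120,420,320),3,'s6c')"
```

```text
t 11.15 pos [542.8  19.9 151.3] gap 0.955 F [-0.9 -0.2 -0.2] shift [-0.004  0.006 -3.092] rows>= 3.09
heading -173.07 tilt 0.0
rotvec [-0.      0.      0.0006] shift in final frame [-0.005   0.0075 -3.0925]
```

View pics/s6c.png

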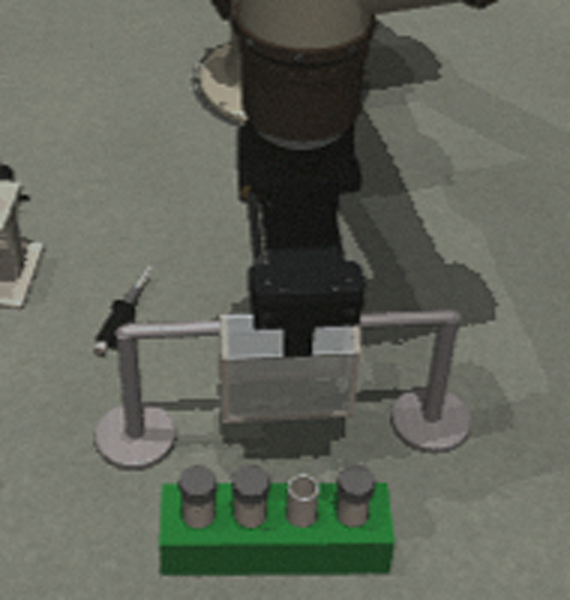

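{"name": "move_arm", "arguments": {"targets": [[[0,0,-0.3,0,0,0,1],[0,0,-0.6,0,0,0,1],[0,0,-1,0,0,0,1],[0,0,-1,0,0,0,1],[0,0,-1,0,0,0,1],[0,0,-0.6,0,0,0,1]]]}}

```text
time: 11.8
tool_pos: [543.6, 19.7, 336.4]
tool_rot: [0.749, -0.663, 0.002, -0.003]
contact_force: [-0.1, 0.7, 0.0]
finger_gap: 0.998
```

```bash
python3 -c "
from h import *
s,_=snap('scene','s7');crop(s,(230,120,420,320),3,'s7c')
d=np.load('pics/w1.npz');crop(d['p'],(310,0,410,95),6,'w1c')
t=cast('top',443.5,214.2,169);r=cast('top',447.5,206.5,149);print(t,r)
go([430,-180,330])"
```

```text
[ 359.66397056 -282.74193834  169.        ] [ 377.91504456 -296.75664735  149.        ]
t 11.85 pos [545.1  19.6 339.8] gap 1.0 F [1.7 0.1 3.5] shift [4.605 3.463 0.202] rows>= 4.6
heading -173.03 tilt 0.74
```

View pics/s7c.png

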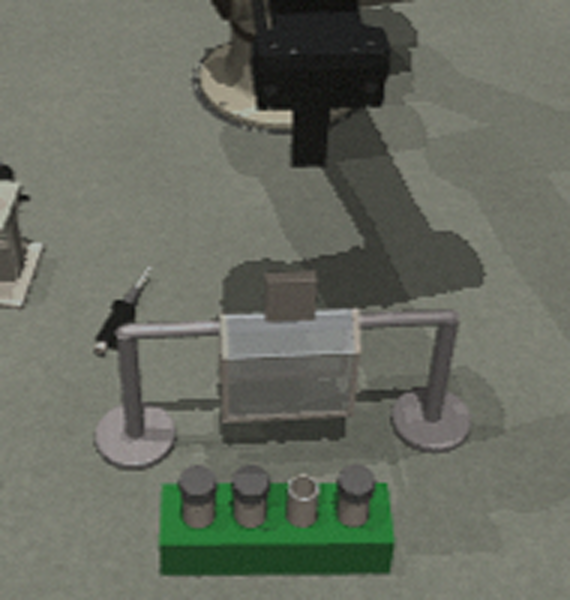

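View pics/w1c.png

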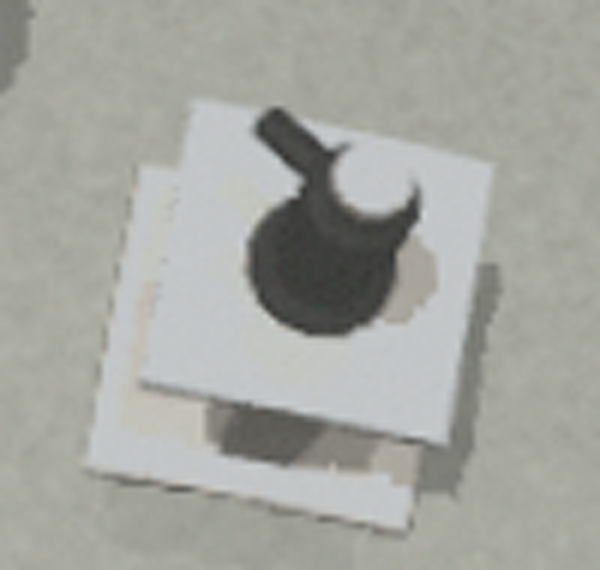

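```bash
python3 -c "
from h import *
d=np.load('pics/w1.npz');ps=(d['pos'],d['rot'])
f=lambda a,b,z:cast('wrist',310+(a-3)/6,(b-3)/6,z,pose=ps)
b=f(373,181,169);e=f(272,122,149);c=f(322,263,101);print(b,e,c,e-b,np.degrees(np.arctan2(*(e-b)[[1,0]])))
go([430,-180,330])"
```

```text
[ 361.96581118 -279.17073963  169.        ] [ 380.51645602 -294.87886236  149.        ] [ 362.09449793 -279.50083667  101.        ] [ 18.55064484 -15.70812273 -20.        ] -40.256912959470434
t 11.85 pos [545.1  19.6 339.8] gap 1.0 F [1.7 0.1 3.5] shift [4.605 3.463 0.202] rows>= 4.6
heading -173.03 tilt 0.74
```

```bash
python3 -c "
from h import *
print(manip.state()['q'].round(2))
go([355,-205,300],230)"
```

```text
[ 0.34  0.18  0.01  0.   -1.39 -0.21]
t 11.85 pos [545.1  19.6 339.8] gap 1.0 F [1.7 0.1 3.5] shift [4.997 5.41  0.927] rows>= 5.41
heading -173.03 tilt 0.74
rotvec [-0.0122 -0.0053 -0.7511] shift in final frame [-0.03   7.355  0.995]
```

{"name": "move_arm", "arguments": {"targets": [[[0.4,0.45,0,0,0,0,1],[0.6,0.65,0.1,0,0,0,1],[0.6,0.65,0.1,0,0,0,1],[0.6,0.65,0.1,0,0,0,1],[0.6,0.65,0.1,0,0,0,1],[0.6,0.65,0.1,0,0,0,1],[0.6,0.65,0.1,0,0,0,1],[0.6,0.65,0.1,0,0,0,1],[0.4,0.41,0.2,0,0,0,1],[0,0,0,0,0,0,1],[0,0,0,0,0,0,1]]]}}

```text
time: 12.95
tool_pos: [352.0, -205.1, 296.0]
tool_rot: [0.748, -0.663, 0.001, -0.0]
contact_force: [0.2, 1.2, 0.0]
finger_gap: 0.998
```

```bash
python3 -c "
from h import *
go([355,-205,300],230)
p,_=snap('wrist','w8')"
```

```text
t 12.95 pos [ 352.  -205.1  296. ] gap 0.998 F [0.2 1.2 0. ] shift [ 0.007 -0.074 -0.1  ] rows>= 0.1
heading -173.13 tilt 0.08
rotvec [-0.0009 -0.001  -0.7527] shift in final frame [ 0.055 -0.05  -0.1  ]
```

View pics/w8.png

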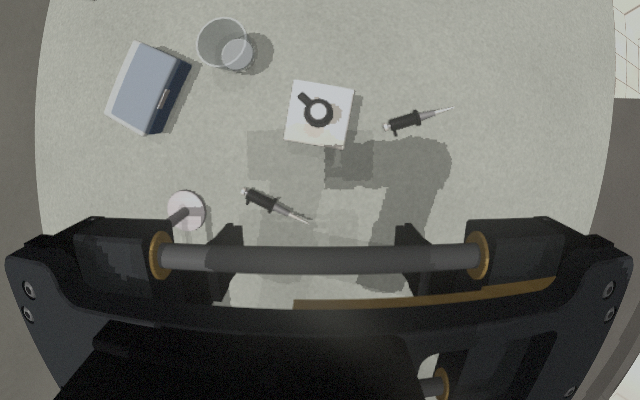

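```bash
python3 -c "
from h import *
p=np.load('pics/w8.npz')['p'];crop(p,(275,70,365,155),6,'w8c')"
```

```text
(no output)
```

View pics/w8c.png

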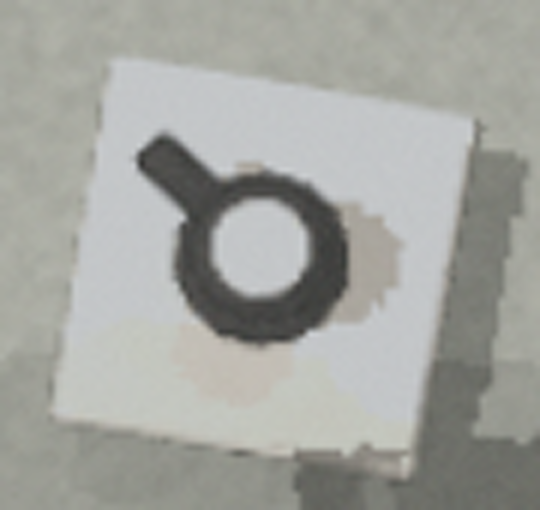

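```bash
python3 -c "
from h import *
d=np.load('pics/w8.npz');ps=(d['pos'],d['rot'])
f=lambda a,b,z:cast('wrist',275+(a-3)/6,70+(b-3)/6,z,pose=ps)
b=f(261,248,169);e=f(152,148,149);c=f(262,257,101);print(b,e,c,np.degrees(np.arctan2(*(e-b)[[1,0]])))
go([361.5,-279.5,185],230)"
```

```text
[ 361.87472998 -279.86700661  169.        ] [ 381.85297225 -295.1014014   149.        ] [ 361.93564988 -280.17998487  101.        ] -37.32730687018067
t 13.0 pos [ 352.5 -204.8  296. ] gap 0.996 F [0.4 0.2 0.3] shift [1.88  0.006 2.777] rows>= 2.78
heading -173.07 tilt 0.08
rotvec [-0.0011 -0.001  -0.7517] shift in final frame [1.3725 1.2875 2.775 ]
```

{"name": "move_arm", "arguments": {"targets": [[[0.6,0,0.2,0,0,0,1],[0.8,0,0.4,0,0,0,1],[0.48,0,0.3,0,0,0,1],[0,0,0,0,0,-0.13,1],[0,0,0,0,0,-0.13,1],[0,0,0,0,0,-0.13,1],[0,0,0,0,0,-0.13,1],[0,0,0,0,0,-0.13,1],[0,0,0,0,0,-0.13,1],[0,0,0,0,0,0,1],[0,0,0,0,0,0,1]]]}}

```text
time: 14.1
tool_pos: [361.9, -279.0, 259.5]
tool_rot: [0.944, -0.329, 0.0, 0.0]
contact_force: [0.3, 0.4, 0.4]
finger_gap: 1.0
```

```bash
python3 -c "
from h import *
go([361.9,-280,109.3],232)"
```

```text
t 14.1 pos [ 361.9 -279.   259.5] gap 1.0 F [0.3 0.4 0.4] shift [0.013 0.019 3.755] rows>= 3.76
heading -128.46 tilt 0.02
rotvec [-0.0001 -0.0003 -0.008 ] shift in final frame [0.015 0.02  3.755]
```

{"name": "move_arm", "arguments": {"targets": [[[0.01,0.02,0.5,0,0,0,1],[0,0,0.7,0,0,0,1],[0,0,0.7,0,0,0,1],[0,0,0.6,0,0,0,1],[0,0,0.5,0,0,0,1],[0,0,0.4,0,0,0,1],[0,0,0.3,0,0,0,1],[0,0,0.05,0,0,0,1],[0,0,0,0,0,0,1]]]}}

```text
time: 15.0
tool_pos: [361.3, -280.3, 109.3]
tool_rot: [0.944, -0.329, -0.0, 0.0]
contact_force: [0.4, 0.7, -0.1]
finger_gap: 1.003
```

```bash
python3 -c "
from h import *
go([361.9,-280,109.3],232)
s,_=snap('scene','s9');crop(s,(160,90,290,240),4,'s9c')"
```

```text
t 15.0 pos [ 361.3 -280.3  109.3] gap 1.003 F [ 0.4  0.7 -0.1] shift [ 0.007 -0.015  0.001] rows>= 0.01
heading -128.41 tilt 0.02
rotvec [ 0.0003  0.0003 -0.0072] shift in final frame [ 0.0075 -0.015   0.    ]
```

View pics/s9c.png

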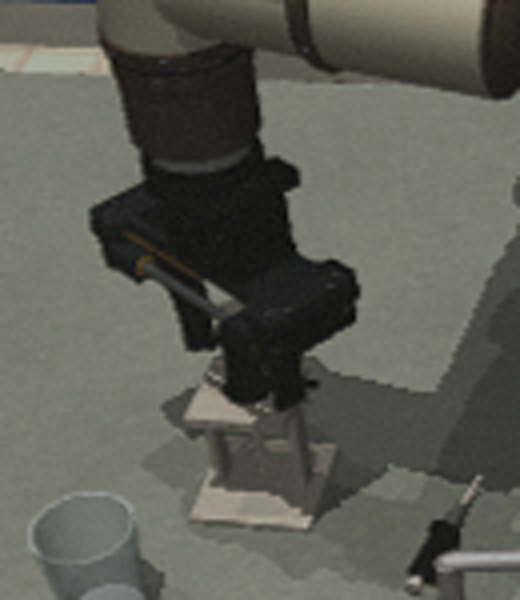

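Fingers straddle the pipette over the stand plate (~(250,390) in the crop). Close.

{"name": "move_arm", "arguments": {"targets": [[[0,0,0,0,0,0,-1],[0,0,0,0,0,0,-1],[0,0,0,0,0,0,-1],[0,0,0,0,0,0,-1],[0,0,0,0,0,0,-1],[0,0,0,0,0,0,-1],[0,0,0,0,0,0,-1],[0,0,0,0,0,0,-1],[0,0,0,0,0,0,-1],[0,0,0,0,0,0,-1],[0,0,0,0,0,0,-1],[0,0,0,0,0,0,-1]]], "force": 25}}

```text
time: 16.25
tool_pos: [361.0, -280.3, 109.3]
tool_rot: [0.944, -0.329, 0.0, -0.0]
contact_force: [0.5, 1.1, -0.3]
finger_gap: 0.27
```

{"name": "move_arm", "arguments": {"targets": [[[0,0,-0.2,0,0,0,-1],[0,0,-0.4,0,0,0,-1],[0,0,-0.6,0,0,0,-1],[0,0,-0.7,0,0,0,-1],[0,0,-0.7,0,0,0,-1],[0,0,-0.7,0,0,0,-1],[0,0,-0.7,0,0,0,-1],[0,0,-0.6,0,0,0,-1],[0,0,-0.4,0,0,0,-1],[0,0,0,0,0,0,-1],[0,0,0,0,0,0,-1]]]}}

```text
time: 17.35
tool_pos: [360.6, -280.0, 308.9]
tool_rot: [0.944, -0.329, -0.0, -0.0]
contact_force: [0.3, -0.1, -0.7]
finger_gap: 0.27
```

```bash
python3 -c "
from h import *
go([656,34.5,309],232)
print(manip.state()['q'].round(2))
s,_=snap('scene','s10');crop(s,(140,20,290,240),3,'s10c')
s,_=snap('top','t10');crop(s,(340,120,560,300),3,'t10c')"
```

```text
t 17.35 pos [ 360.6 -280.   308.9] gap 0.27 F [ 0.3 -0.1 -0.7] shift [ 9.0700e-01 -1.0749e+01  3.0000e-03] rows>= 10.75
heading -128.39 tilt 0.05
rotvec [-0.0005  0.0006 -0.0068] shift in final frame [ 9.80000e-01 -1.07425e+01 -2.50000e-03]
[-0.3   0.04 -0.23 -0.   -1.31  1.2 ]
```

View pics/s10c.png

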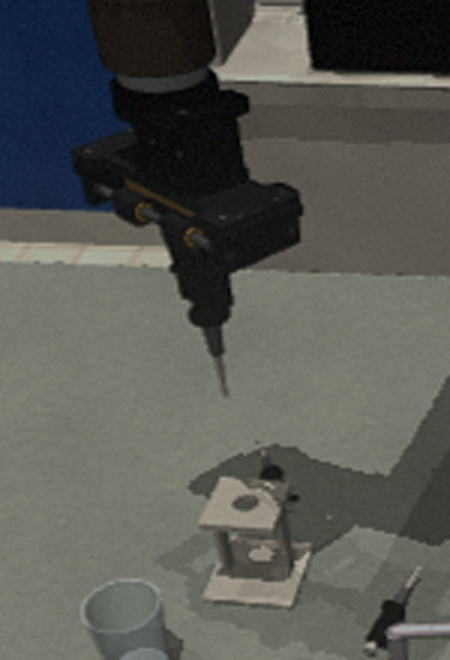

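```bash
python3 -c "
from h import *
print(cast('scene',215.6,152.2,214.6),cast('scene',140+207/3-.3,20+315/3-.3,308.9-10.3))
"
```

```text
[ 361.11301088 -277.90943561  214.6       ] [ 363.72764023 -280.9300148   298.6       ]
```

View pics/t10c.png

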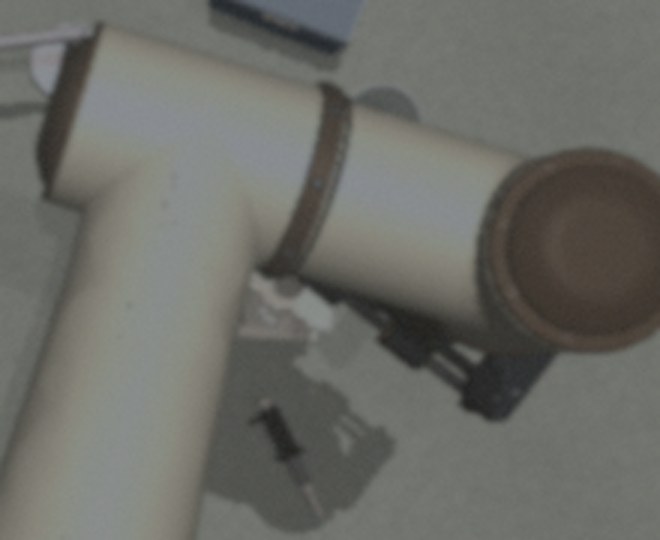

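{"name": "move_arm", "arguments": {"targets": [[[0.03,-0.4,0,0,0,0,-1],[0.08,-0.95,0,0,0,0,-1],[0.08,-0.95,0,0,0,0,-1],[0.08,-0.95,0,0,0,0,-1],[0.08,-0.95,0,0,0,0,-1],[0.08,-0.95,0,0,0,0,-1],[0.08,-0.95,0,0,0,0,-1],[0.08,-0.95,0,0,0,0,-1],[0.08,-0.95,0,0,0,0,-1],[0.08,-0.95,0,0,0,0,-1],[0.08,-0.95,0,0,0,0,-1],[0.08,-0.8,0,0,0,0,-1]]]}}

```text
time: 18.65
tool_pos: [655.9, 34.2, 307.2]
tool_rot: [0.945, -0.328, -0.001, 0.001]
contact_force: [0.6, 0.3, -0.6]
finger_gap: 0.269
```

{"name": "move_arm", "arguments": {"targets": [[[0,0,0,0,0,0,-1],[0,0,0,0,0,0,-1],[0,0,0,0,0,0,-1]]]}}

```text
time: 18.95
tool_pos: [654.6, 32.0, 308.7]
tool_rot: [0.944, -0.329, -0.001, 0.001]
contact_force: [-0.1, -0.4, -0.3]
finger_gap: 0.269
```

```bash
python3 -c "
from h import *
go([656,34.5,210],232)
s,_=snap('scene','s11');crop(s,(240,120,420,320),3,'s11c')
snap('wrist','w11')"
```

```text
t 18.95 pos [654.6  32.  308.7] gap 0.269 F [-0.1 -0.4 -0.3] shift [-0.009 -0.076  2.467] rows>= 2.47
heading -128.4 tilt 0.1
rotvec [ 0.0015  0.0009 -0.007 ] shift in final frame [-0.01   -0.0725  2.4675]
```

View pics/s11c.png

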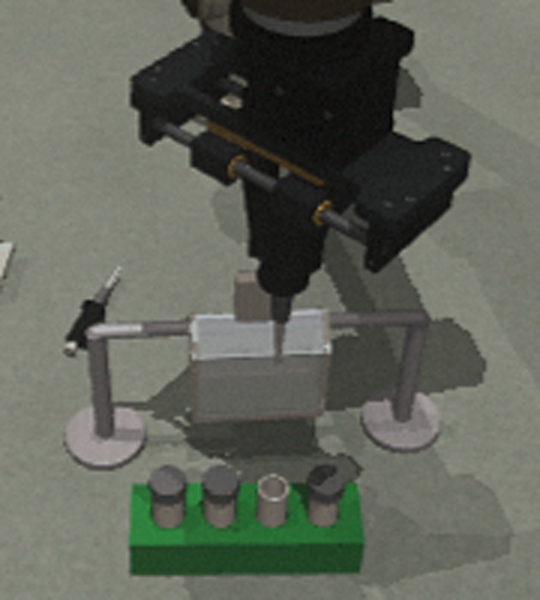

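View pics/w11.png

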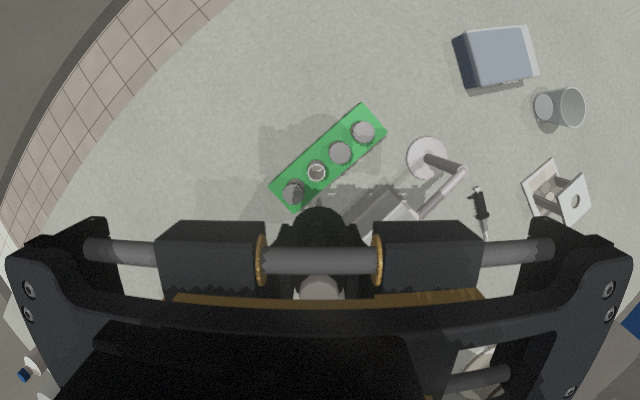

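```bash
python3 -c "
from h import *
d=np.load('pics/w11.npz');ps=(d['pos'],d['rot']);crop(d['p'],(285,140,345,205),8,'w11c')
print(cast('wrist',316.5,172,76,pose=ps))"
```

```text
[656.31959932  34.29410172  76.        ]
```

View pics/w11c.png

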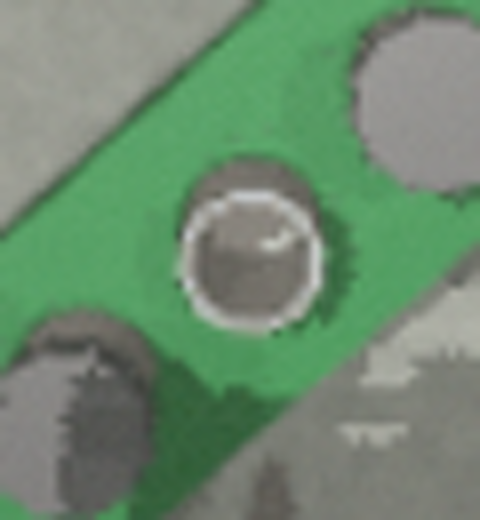

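{"name": "move_arm", "arguments": {"targets": [[[-0.01,-0.08,0.3,0,0,0,-1],[0,0,0.5,0,0,0,-1],[0,0,0.5,0,0,0,-1],[0,0,0.5,0,0,0,-1],[0,0,0.4,0,0,0,-1],[0,0,0.2,0,0,0,-1],[0,0,0,0,0,0,-1],[0,0,0,0,0,0,-1],[0,0,0,0,0,0,-1]]]}}

```text
time: 19.95
tool_pos: [657.5, 35.4, 214.6]
tool_rot: [0.944, -0.329, 0.001, -0.001]
contact_force: [0.0, -0.1, -0.5]
finger_gap: 0.273
```

```bash
python3 -c "
from h import *
go([656,34.5,180.3],232)
s,_=snap('scene','s12');crop(s,(290,220,380,320),6,'s12c')
s,_=snap('top','t12');crop(s,(250,70,380,160),5,'t12c')"
```

```text
t 19.95 pos [657.5  35.4 214.6] gap 0.273 F [ 0.  -0.1 -0.5] shift [-0.017  0.042  0.857] rows>= 0.86
heading -128.38 tilt 0.14
rotvec [-0.0018 -0.0016 -0.0066] shift in final frame [-0.015   0.04    0.8575]
```

View pics/s12c.png

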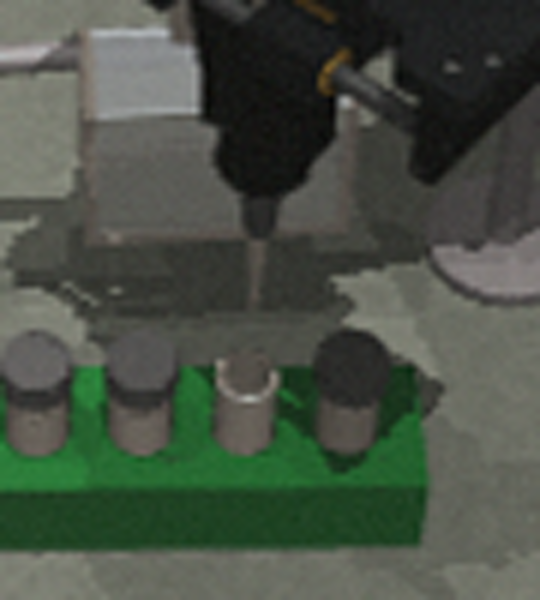

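View pics/t12c.png

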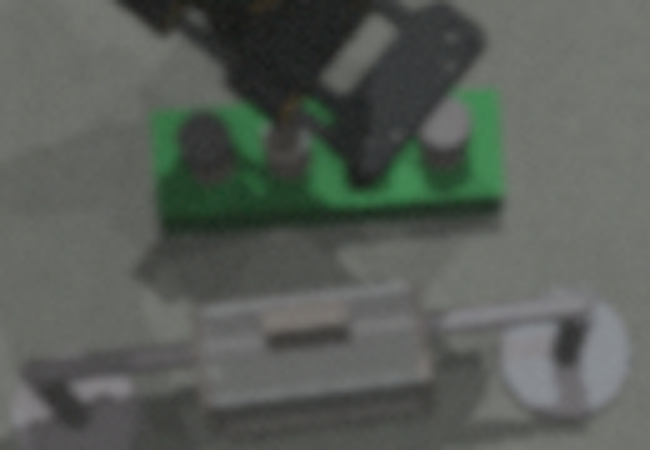

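```bash
python3 -c "
from h import *
f=lambda a,b,z:cast('scene',290+(a-3)/6,220+(b-3)/6,z)
print(f(254,308,120.3),f(246,380,76))
go([656,34.5,180.3],232)"
```

```text
[658.38552198  35.43851921 120.3       ] [658.36102198  34.34227463  76.        ]
t 20.05 pos [657.3  35.5 214.4] gap 0.272 F [ 0.3  0.2 -0.1] shift [-0.012  0.041  0.852] rows>= 0.85
heading -128.37 tilt 0.11
rotvec [-0.0015 -0.0012 -0.0065] shift in final frame [-0.0125  0.04    0.8525]
```

{"name": "move_arm", "arguments": {"targets": [[[0,0.03,0.2,0,0,0,-1],[0,0,0.2,0,0,0,-1],[0,0,0.2,0,0,0,-1],[0,0,0.15,0,0,0,-1],[0,0,0.07,0,0,0,-1],[0,0,0,0,0,0,-1],[0,0,0,0,0,0,-1],[0,0,0,0,0,0,-1],[0,0,0,0,0,0,-1],[0,0,0,0,0,0,-1]]]}}

```text
time: 21.05
tool_pos: [656.3, 34.5, 180.8]
tool_rot: [0.944, -0.329, 0.0, -0.0]
contact_force: [0.1, 0.3, 0.2]
finger_gap: 0.268
```

```bash
python3 -c "
from h import *
go([656,34.5,180.3],232)
s,_=snap('scene','s13');crop(s,(290,220,380,320),6,'s13c');crop(s,(230,180,400,320),4,'s13d')"
```

```text
t 21.05 pos [656.3  34.5 180.8] gap 0.268 F [0.1 0.3 0.2] shift [-0.006  0.003  0.013] rows>= 0.01
heading -128.38 tilt 0.03
rotvec [-0.0004 -0.0003 -0.0066] shift in final frame [-0.005   0.0025  0.0125]
```

View pics/s13c.png

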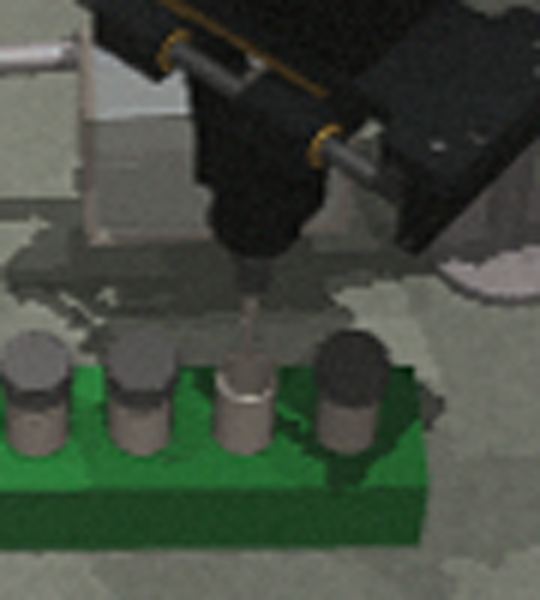

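View pics/s13d.png

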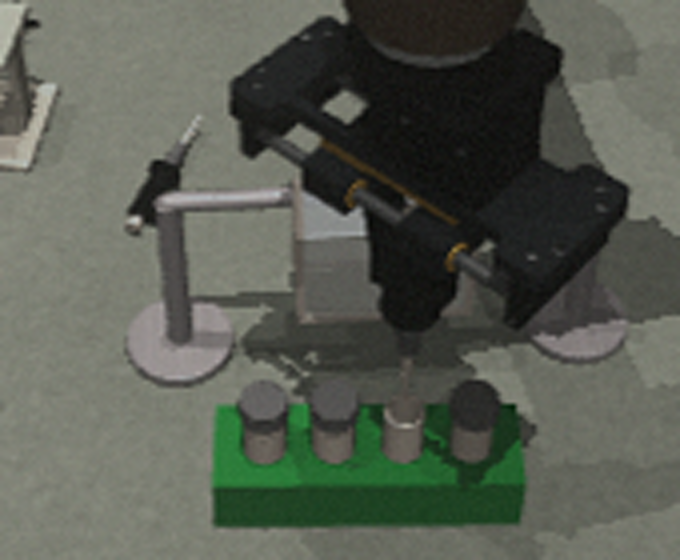

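```bash
python3 -c "
from h import *
f=lambda a,b,z:cast('scene',290+(a-3)/6,220+(b-3)/6,z)
print(f(249,362,86.5),f(246,380,76))
go([656,34.5,180.3]); print(manip.close_job())"
```

```text
[657.71000968  35.02736711  86.5       ] [658.36102198  34.34227463  76.        ]
t 21.1 pos [656.3  34.5 180.7] gap 0.27 F [-0.8  0.7 -0.2] shift [-0.006  0.003  0.011] rows>= 0.01
heading -128.38 tilt 0.03
the job is handed in; nothing more can be done
None
```

I hung the guard over the rail and let go of it. I then took the largest pipette out of its stand and left it held upright over the open tube. The job was handed in at about 21 s.

**Guard:** pictures taken after release show it straddling the bar between the posts, upright and free of the fingers. In the last picture the arm hides part of it, but what can be seen is unchanged.

**Pipette:** in the last scene picture the tip is about 1 mm sideways from the mouth's centre. From the arm's pose it is about 10 mm above the rim. That height assumes the pipette did not slip in the grip, and I could not see the gap itself clearly, because the tip blends with the tube in the picture. The gripper is tilted less than 0.1°, the grip opening is steady at about 23.5 mm, and the measured outside force stayed near zero (about 1 N).

**Disagreements:** the views placed the open tube's mouth 2 to 4 mm apart. I aimed at the wrist camera's value, about (656, 34.5) mm, and checked tip against mouth within the scene view alone. I did not measure the bottle, tip box or beaker again at the end, but the arm passed well above all of them.

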